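Eject the charger cube and trap it

ROBOT

A 6-joint arm with a two-finger parallel gripper is mounted at the origin on a cart in front of the work surface, level with it; the furniture and walls round the work are solid. World frame = base frame: x ahead of the robot, y to its left, z up, the work surface at z = 0. Lengths are in m, angles in rad, forces in N, time in s.
With the tool pointing down it reaches from about 0.25 to 0.725 m from the base axis. Payload 4 kg.
Tool frame: the origin (TCP) lies midway between the tips of the shut fingers; the grasp point (between the pads) lies bot.pinch_z behind it (bot.pinch_z is the distance from the TCP to the grasp point, in m); z points along the fingers, y is the line along which they close (so a half turn about z gives the same grasp; the last joint's range is limited). The gripper opens to 85 mm and grips with 20 to 120 N. Pads are 22 mm wide; open, the fingers measure 114 mm over their backs; the gripper's body (76 mm by 85 mm) begins 54 mm behind the grasp point. The pads swing forward as they close: fully open they stand 13 mm farther back than shut.
Start: joints at [1.111, 0.241, 0.005, 1.335, 0, 1.571], TCP at [0.222, 0.448, 0.231] pointing down, gripper open.
Joint ranges: [-2.72, 2.72], [-1.05, 1.87], [-1.09, 1.28], [-1.99, 2.15], [-1.42, 1.44], [-3.14, 3.14]. Speed limits (rad/s): [2.79, 2.79, 3.14, 3.14, 3.14, 3.14].

INTERFACE

Orientations are given as a unit quaternion [x, y, z, w].
In Python, from workcell import bot gives the robot as it stands.
- The arm moves only by the tool jog_arm, called after "Request:" in YAML: its name, and indented under it one key for each argument. Schema: {"type":"object","properties":{"segments":{"type":"array","items":{"type":"array","items":{"type":"array","items":{"type":"number"},"minItems":7,"maxItems":7},"minItems":1,"maxItems":10},"minItems":1,"maxItems":1},"only":{"type":"string"},"quiet":{"type":"boolean"},"lines":{"type":"string"}},"required":["segments"],"additionalProperties":false}. segments is a list that holds a single list of rows (three levels of brackets), with 1 to 10 rows, each of 7 numbers: a rotation vector rx, ry, rz in fractions of the full range, 1 being pi rad, then dx, dy, dz in parts of the range, where 1.0 means 0.75 m, then the finger opening in m; each row is the pose to reach, as a shift and turn from the pose commanded when the call began, along the tool's axes at that moment; what a row does not reach only later rows make up. A row lasts 1/8 s, in which the tool goes at most 0.0625 m and 0.188 rad, less where a joint would pass 70% of its speed; a pose out of reach is approached as far as the arm can. The fingers move at their own pace and stop on an object; the grip force is fixed at half the most. Time passes only in rows, so rows that do not move let the fingers close. The tool returns the time, the measured TCP pose, the force, the opening and the grip force at its end. only (a regular expression) keeps the lines of the reply that match it, lines (a string "A,B") keeps lines A to B, and quiet returns only ok. A shift or turn number past 1, either way, is cut back to 1. Input that does not fit is refused with a message, and nothing moves.
- bot.get_obs(): the state, without advancing time (a new reading comes with each control period).
- bot.camera(name): name is "scene" or "top" or "wrist"; returns the picture (384x512x3 uint8, red, green, blue); there is no depth.
- bot.calibration(name): a dict with "mtx" (3x3 intrinsics, pixels), "k1" (the pictures are not rectified: a ray, as slopes to the right and down, at radius r is drawn at 1 + k1 r^2 times it, then the intrinsics apply), "R" (3x3) and "t" (3): a world point X has camera coordinates R X + t. Camera axes: x right, y down, z forward; pixel columns grow to the right and rows downward; lengths in m; the calibration is good to about 2 mm. A picture is of the moment at which its call begins: read the wrist's pose just before it. calibration takes no time and is no camera call; for the wrist camera it gives the pose at the moment of the call.
- bot.job_done(): hands the job in; it is judged then, once.
The state is a dict: "clock": time; "joint_pos": joint angles; "joint_vel": joint speeds; "tau": joint torques, N m; "eef_pos": TCP position; "tool_rot": TCP orientation; "ft_force": force on the tool from outside, world axes, zero at the start; "ft_torque": the same for the moment, N m; "grip_width": finger opening in m; "grasp_force": force on a finger pad.
Only numpy, scipy, OpenCV 4.12 (cv2) and the standard library are available. Lean on these libraries where they do the work, as an engineer would, in place of code of your own. Each camera call takes 0.05 s, during which the arm holds its last target. There are 200 camera calls.

TASK

Press the black eject key of the test nest down with one fingertip, so that the spring pops the white charger cube out of the nest into the open lane, and have the other finger standing in the lane so that the cube is trapped against it before it slides out of the lane. Do not grip or lift the cube and leave everything else alone. Finish holding: key still pressed down by the one finger, cube standing still against the other.

Things in the scene. Friction and masses are not known exactly. Their poses are not given: they have to be found in the camera images.
- nest: Test nest, fixed to the table: aluminium bed 170 x 64 mm, 20 mm high (its top is the floor); origin at the centre of its underside; local +x is the way the cube pops out. Grey cheeks 26 mm high (all heights above the floor) guide the cube at x -36 to +20 mm; the spring housing, 38 mm high, stands at x -80 to -44. The eject key is on an ear at local y -60. Its points and joints are given below.
- lane (a point): Point on the floor amid the open lane, local (55, 0, 20) mm of the nest, 60 mm beside the key's centre; axes as the nest's. The lane runs from x 27 to its open end at x 85, 49 mm wide between steel rails only 8 mm high. A finger standing here with its tip 10 to 25 mm above the floor catches the cube; nothing else stops it.
- key_top (a point): Centre of the top of the eject key, black, 24 x 24 mm with three fine ribs, at local (55, -60, 47) mm of the nest when up: 27 mm above the lane's floor, and 15 mm above it when fully down. It stands in a grey collar 30 x 30 mm, 12 mm above the floor. The point moves with the key.
- key (a joint): Travel of the eject key, m: 0 up, 0.012 fully down. Spring: 2.5 N to start, 5.5 N fully down; it comes up when let go. One part with it is the steel gate across the floor at local x 26 mm, 8 mm high, that keeps the cube in: with the key 5 to 8 mm down the cube shoots out within a tenth of a second.
- pusher (a joint): Travel of the steel spring pusher behind the cube, m: 0 home, 0.045 fully out to local +x. It pushes the cube with 3 N at home, 1.9 N fully out, and so keeps it pressed on a finger that stops it within that stroke.
- charger: White charger cube 46 x 46 x 43 mm high with rounded edges, about 70 g, sitting in the nest on its floor; origin at the centre of its underside, at local (0, 0, 20) mm of the nest before it is ejected, so that its front face is at local x = 23 mm. It fills the nest's width and stays guided by the rails in the lane.
- spare_cube: Another white charger cube, 46 x 46 x 43 mm, loose on the table; bystander, leave alone. Origin at the centre of its underside.
- board: Green circuit board module with black block, 66 x 43 x 42 mm, loose on the table; bystander, leave alone. Origin at the centre of its underside.
- driver: Small blue and black screwdriver, 154 mm long, lying on the table; bystander, leave alone. Origin at the centre of its underside.
- solder_spool: Spool of solder wire, 55 mm across, 40 mm high, standing on the table; bystander, leave alone. Origin at the centre of its underside.

How it is judged:
By the outcome, as a careful person would: the job done as asked, in the order asked, and still so for the second after the job is handed in, while the arm keeps its last pose, push and grip.
It also fails if it takes over 35 s, if anything falls off the work surface, if the arm or the gripper's body presses on something with over 40 N, if the wrist force passes 120 N, or if a joint passes its speed limit or range.

## Working session

There is one attempt and no reset: what is moved stays moved. The work goes in short steps, Python scripts to look and compute and a tool call to move; the robot and the scene stay as the last step left them, time stands still between calls to the robot, and variables do not carry over. Pictures are saved under pics/ and viewed, at most 10 in all, crops included, and the job is handed in when it is done.

```bash
ls; mkdir -p pics
```

Run:
```python
from workcell import bot
import cv2
o=bot.get_obs(); print(o['clock'],o['eef_pos'],o['tool_rot'],o['grip_width'],bot.pinch_z)
for n in ("scene","top"):
    cv2.imwrite(f"pics/{n}0.png",bot.camera(n)[:,:,::-1])
    c=bot.calibration(n); print(n,c)
```

```text
pics
workcell.py
0.0 [0.22161332 0.44749365 0.23038336] [ 2.27880111e-01  9.73688606e-01 -1.04585405e-03 -2.45731440e-04] 0.0856329201848532 0.0187
scene {'mtx': array([[360.03222353,   0.        , 257.90066043],
       [  0.        , 360.03222353, 198.30168036],
       [  0.        ,   0.        ,   1.        ]]), 'k1': -0.0577538226664135, 'R': array([[ 0.77819937, -0.62795123, -0.00910989],
       [-0.42108588, -0.51096614, -0.74939995],
       [ 0.46593177,  0.58701862, -0.66205493]]), 't': array([-0.4281817 ,  0.23827681,  1.01122452])}
top {'mtx': array([[377.46270817,   0.        , 252.50510728],
       [  0.        , 377.46270817, 186.5882117 ],
       [  0.        ,   0.        ,   1.        ]]), 'k1': 0.013807659364885346, 'R': array([[-8.83681445e-04, -9.99990569e-01,  4.25209861e-03],
       [-9.98024751e-01,  6.14829459e-04, -6.28189321e-02],
       [ 6.28157253e-02, -4.29921158e-03, -9.98015882e-01]]), 't': array([-0.02028545,  0.5170456 ,  1.12480103])}
```

View pics/top0.png

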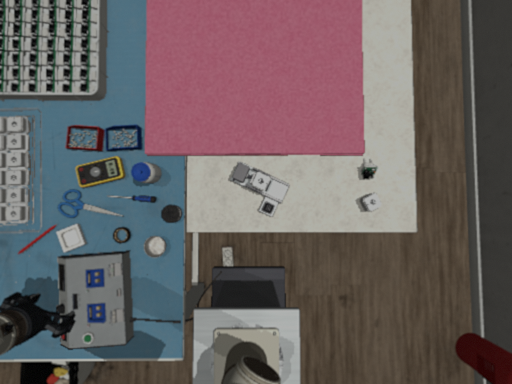

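View pics/scene0.png

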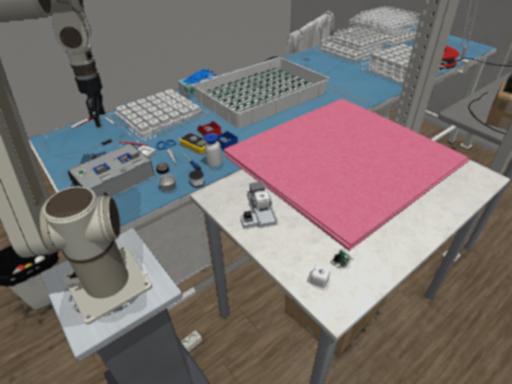

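Top view: nest around (258,185), popping toward image lower right, key at (268,208). The bystanders are well away (spare cube 370,203; board 368,170; spool 157,245; driver 140,198). Scene view agrees, with the nest at (260,210). Next I'll magnify both for measuring.

Create h.py:
```python
import numpy as np, cv2
from workcell import bot
def ray(c,uv):
    m=c['mtx']; p=np.array([(uv[0]-m[0,2])/m[0,0],(uv[1]-m[1,2])/m[1,1]])
    p=cv2.undistortPoints(np.array([[uv]],float),m,np.array([c['k1'],0,0,0,0.]))[0,0]
    d=c['R'].T@np.array([p[0],p[1],1]); o=-c['R'].T@c['t']; return o,d/np.linalg.norm(d)
def plane(c,uv,z):
    o,d=ray(c,uv); return o+d*(z-o[2])/d[2]
def tri(c1,a,c2,b):
    o,d=ray(c1,a); p,e=ray(c2,b)
    s=np.linalg.lstsq(np.stack([d,-e],1),p-o,rcond=None)[0]
    return (o+s[0]*d+p+s[1]*e)/2, np.linalg.norm(o+s[0]*d-p-s[1]*e)
def proj(c,X):
    r,_=cv2.Rodrigues(c['R']); return cv2.projectPoints(np.array(X,float).reshape(-1,1,3),r,c['t'],c['mtx'],np.array([c['k1'],0,0,0,0.]))[0][:,0]
```

Run:
```python
from h import *
a=cv2.imread('pics/top0.png')[150:225,220:300]; b=cv2.imread('pics/scene0.png')[170:240,230:290]
a=cv2.resize(a,(560,525),interpolation=cv2.INTER_CUBIC)
cv2.imwrite('pics/topc.png',a)
c=bot.calibration('top')
for uv in((268,208),(240,173),(283,193)): print(plane(c,uv,.04))
w=bot.calibration('wrist'); R=cv2.Rodrigues
from scipy.spatial.transform import Rotation as Ro
o=bot.get_obs(); T=Ro.from_quat(o['tool_rot']).as_matrix(); print(T.round(3)); print('cam in tool',T.T@(-w['R'].T@w['t']-o['eef_pos']),(w['R']@T).round(3),w['mtx'])
```

```text
[ 0.45222166 -0.06622478  0.04      ]
[0.55594881 0.01648831 0.04      ]
[ 0.49648099 -0.11075125  0.04      ]
[[-0.896  0.444 -0.001]
 [ 0.444  0.896 -0.002]
 [ 0.    -0.002 -1.   ]]
cam in tool [ 0.07739071 -0.00045961 -0.14215702] [[ 0.001  1.    -0.   ]
 [-0.953  0.001 -0.303]
 [-0.303  0.001  0.953]] [[274.13773124   0.         252.56608585]
 [  0.         274.13773124 191.92781603]
 [  0.           0.           1.        ]]
```

View pics/topc.png

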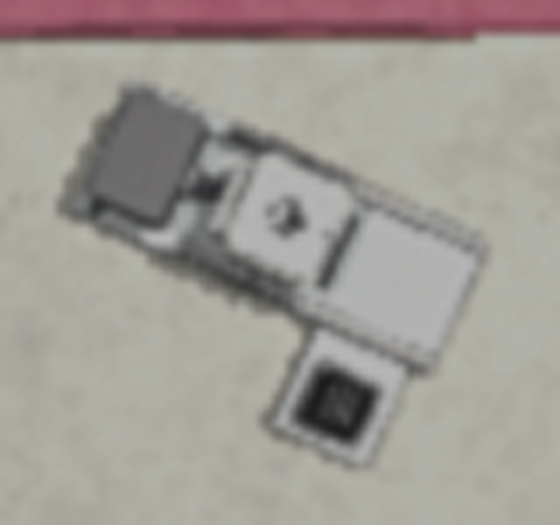

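Key reads at crop (336,402), lane centre about (400,295), and local +x runs along world (-0.395,-0.919). The tool therefore needs a turn of about +1.52 rad. I'll move above the lane end and look with the wrist camera.

The rows are not in the units I measure in: shifts go in shares of 0.75 m and turns go in shares of pi rad. I convert before sending: -0.467 m / 0.75 = -0.6227, -0.406 m / 0.75 = -0.5413, 1.52 rad / 3.1416 = 0.4838.

Request:
jog_arm:
  segments:
    - [[0,0,0.0573,-0.0667,-0.0533,0.0133,0.046],[0,0,0.1146,-0.1333,-0.1067,0.0267,0.046],[0,0,0.1719,-0.1867,-0.16,0.04,0.046],[0,0,0.2292,-0.2533,-0.2133,0.0533,0.046],[0,0,0.2865,-0.32,-0.2667,0.0667,0.046],[0,0,0.3438,-0.3733,-0.32,0.08,0.046],[0,0,0.4011,-0.44,-0.3867,0.0933,0.046],[0,0,0.4584,-0.5067,-0.44,0.1067,0.046],[0,0,0.4838,-0.56,-0.4933,0.1067,0.046],[0,0,0.4838,-0.6227,-0.5413,0.1067,0.046]]

```text
clock: 1.35
eef_pos: [0.4592, -0.1234, 0.1508]
tool_rot: [0.836, 0.548, -0.0, -0.001]
ft_force: [1.1, 0.2, 0.1]
grip_width: 0.0458
grasp_force: 0.0
```

Run:
```python
from h import *
import pickle
o=bot.get_obs(); c=bot.calibration('wrist'); im=bot.camera('wrist')[:,:,::-1]
print(o['clock'],o['eef_pos'],o['tool_rot'],o['ft_force'],o['grip_width'])
cv2.imwrite('pics/w1.png',im); pickle.dump((o,c),open('w1.pkl','wb'))
```

```text
1.35 [ 0.45917994 -0.12340574  0.150796  ] [ 8.36282144e-01  5.48299017e-01 -2.50649220e-04 -5.48146418e-04] [1.10775702 0.16058243 0.09022416] 0.04584862977483171
```

View pics/w1.png

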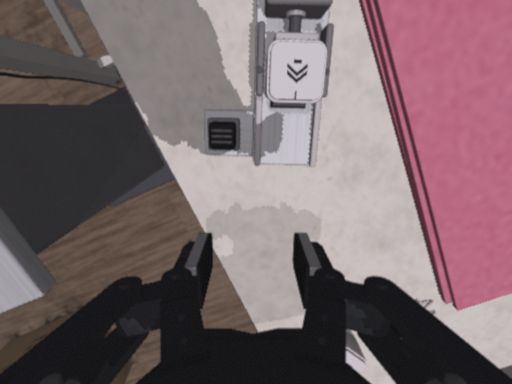

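The wrist view is clear: key at (223,134), lane between the rails at cols 257–317, lane end at row ~163, fingers at rows >230. I'll take a second view from a shifted pose to triangulate.

To row units: 0.05 m / 0.75 = 0.0667, 0.03 m / 0.75 = 0.04.

Request:
jog_arm:
  segments:
    - [[0,0,0,0.0267,0.04,0,0.046],[0,0,0,0.04,0.0667,0,0.046],[0,0,0,0.04,0.0667,0,0.046]]

```text
clock: 1.78
eef_pos: [0.518, -0.1135, 0.1506]
tool_rot: [0.836, 0.549, -0.0, -0.0]
ft_force: [-0.4, -0.7, -0.1]
grip_width: 0.0462
grasp_force: 0.0
```

Run:
```python
from h import *
import pickle
o=bot.get_obs(); c=bot.calibration('wrist'); im=bot.camera('wrist')[:,:,::-1]
cv2.imwrite('pics/w2.png',im); pickle.dump((o,c),open('w2.pkl','wb'))
ims=[cv2.imread('pics/w1.png'),im]; cs=[pickle.load(open('w1.pkl','rb'))[1],c]
k0=plane(cs[0],(223,134),.047); pts=[]
for i in (0,1):
    g=cv2.cvtColor(ims[i],cv2.COLOR_BGR2GRAY); u,v=proj(cs[i],k0)[0]
    m=(g<60).astype(np.uint8); n,l,s,ce=cv2.connectedComponentsWithStats(cv2.morphologyEx(m,cv2.MORPH_CLOSE,np.ones((5,5))))
    j=min((j for j in range(1,n) if 200<s[j,4]<3000),key=lambda j:np.hypot(ce[j,0]-u,ce[j,1]-v)); print(i,(u,v),s[j],ce[j])
    pts.append(ce[j]); 
    
print('key',tri(cs[0],pts[0],cs[1],pts[1]))
for i in(0,1): 
    print([plane(cs[i],pts[i],z) for z in(.047,)])
    # where cols/rows: crops, upscaled
    u,v=pts[i].astype(int); x0,y0=u-30,v-80
    cv2.imwrite(f'pics/c{i}.png',cv2.resize(ims[i][max(y0,0):v+45,x0:x0+140],None,fx=4,fy=4,interpolation=cv2.INTER_CUBIC)); print('crop origin',x0,max(y0,0))
a,b=[cv2.imread(f'pics/c{i}.png') for i in(0,1)]; h=max(a.shape[0],b.shape[0])
a,b=[cv2.copyMakeBorder(q,0,h-q.shape[0],0,0,0) for q in(a,b)]
cv2.imwrite('pics/cc.png',cv2.resize(np.hstack([a,b]),None,fx=.7,fy=.7)); print(cv2.imread('pics/cc.png').shape)
```

```text
0 (np.float64(223.00000000000014), np.float64(134.0)) [208 121  29  29 769] [222.21586476 134.99089727]
1 (np.float64(169.53967872512533), np.float64(169.824990495749)) [157 152  33  31 855] [173.10175439 168.06666667]
key (array([ 0.45227526, -0.06657135,  0.02528288]), np.float64(0.00016406200326619634))
[array([ 0.45534222, -0.06538358,  0.047     ])]
crop origin 192 54
[array([ 0.46013434, -0.06472116,  0.047     ])]
crop origin 143 88
(350, 784, 3)
```

View pics/cc.png

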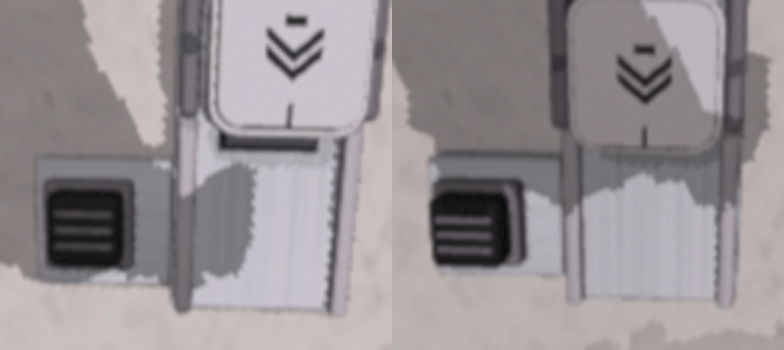

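The crops show the key ribs' centre at (81,229) and (464,237). The rail ends are at (183,308)/(339,312) on the left and (573,300)/(725,304) on the right. The dark mask also took in the key's flank, so I'll use the ribs and rail ends.

Run:
```python
from h import *
import pickle
from scipy.spatial.transform import Rotation as Ro
cs=[pickle.load(open(f'w{i}.pkl','rb'))[1] for i in(1,2)]
A=lambda x,y:(192+x/2.8,54+y/2.8)
B=lambda x,y:(143+(x-392)/2.8,88+y/2.8)
P={}
for n,a,b,z in(('key',(81,229),(464,237),.047),('railL',(183,308),(573,300),.028),('railR',(339,312),(725,304),.028),('chev',(295,71),(644,97),.063)):
    p,e=tri(cs[0],A(*a),cs[1],B(*b)); q=[plane(cs[0],A(*a),z)[:2],plane(cs[1],B(*b),z)[:2]]
    print(n,p.round(4),round(e,4),'on plane',np.round(q,4)); P[n]=np.mean(q,0)
d=P['railR']-P['railL']; print('rail gap',np.linalg.norm(d)); ly=d/np.linalg.norm(d); lx=np.array([ly[1],-ly[0]]); print('lx',lx)
e=(P['railL']+P['railR'])/2
print('key rel rail end (expect -30,-60):',(P['key']-e)@lx*1e3,(P['key']-e)@ly*1e3,'chev rel (expect y0)',(P['chev']-e)@lx*1e3,(P['chev']-e)@ly*1e3)
ax=e-P['chev']; print('axis from chev',ax/np.linalg.norm(ax))
o=bot.get_obs(); T=Ro.from_quat(o['tool_rot']).as_matrix(); print('tool y',T[:2,1],'tool x',T[:2,0],o['eef_pos'])
for t in (e-.03*lx-.03*ly, P['key']+.03*ly):
    print('target',t,'tool shift',T.T@np.r_[t-o['eef_pos'][:2],0])
c=bot.calibration('top'); print('top key',plane(c,(268,207.4),.047))
c2=bot.calibration('scene'); print('key scene px',proj(c2,[*P['key'],.047]))
```

```text
key [ 0.4541 -0.0663  0.0465] 0.0014 on plane [[ 0.454  -0.0656]
 [ 0.4544 -0.0669]]
railL [ 0.4723 -0.1052  0.0286] 0.0003 on plane [[ 0.4723 -0.1055]
 [ 0.4721 -0.1052]]
railR [ 0.5222 -0.1288  0.0271] 0.0 on plane [[ 0.5221 -0.1285]
 [ 0.5223 -0.1285]]
chev [ 0.529  -0.0492  0.0664] 0.0001 on plane [[ 0.5296 -0.0492]
 [ 0.5287 -0.0493]]
rail gap 0.05504875202285636
lx [-0.42122384 -0.90695671]
key rel rail end (expect -30,-60): -27.845932628208118 -60.3477469856178 chev rel (expect y0) -74.83362551590093 0.4889805008676288
axis from chev [-0.42714099 -0.90418503]
tool y [ 0.91768123 -0.39731294] tool x [0.39731282 0.91768312] [ 0.51679142 -0.11343304  0.15052553]
target [ 0.48261879 -0.07706741] tool shift [ 1.97949100e-02 -4.58081167e-02  7.76892817e-05]
target [ 0.48139605 -0.07887457] tool shift [ 1.76506951e-02 -4.62121879e-02  7.94301529e-05]
top key [ 0.45393462 -0.06591424  0.047     ]
key scene px [[247.41906224 212.55564247]]
```

Measurements agree with the description: key at z 0.0465, rails at 0.028, and the key −28/−60 mm from the rail end. The tool needs +0.03 rad and a shift of (0.0187, −0.046), with 50 mm opening to put the finger centres about 60 mm apart. I'll go over, then down to just above the key.

To row units: 0.09 m / 0.75 = 0.12, -0.046 m / 0.75 = -0.0613, 0.03 rad / 3.1416 = 0.0095.

Request:
jog_arm:
  segments:
    - [[0,0,0.0095,0.0249,-0.0613,0.0133,0.05],[0,0,0.0095,0.0249,-0.0613,0.0533,0.05],[0,0,0.0095,0.0249,-0.0613,0.0933,0.05],[0,0,0.0095,0.0249,-0.0613,0.12,0.05],[0,0,0.0095,0.0249,-0.0613,0.12,0.05],[0,0,0.0095,0.0249,-0.0613,0.12,0.05]]

```text
clock: 2.58
eef_pos: [0.4824, -0.0783, 0.0621]
tool_rot: [0.844, 0.536, 0.0, 0.0]
ft_force: [1.0, -1.4, 1.0]
grip_width: 0.05
grasp_force: 0.0
```

Run:
```python
from h import *
cv2.imwrite('pics/w3.png',bot.camera('wrist')[:,:,::-1]); 
a=bot.camera('scene')[170:245,215:295,::-1]; cv2.imwrite('pics/s3.png',cv2.resize(a,None,fx=6,fy=6,interpolation=cv2.INTER_CUBIC))
```

```text
(no output)
```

View pics/w3.png

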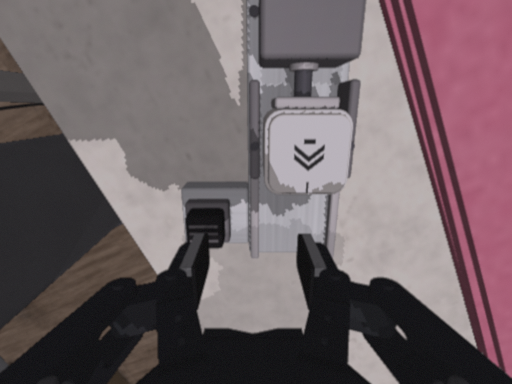

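Left fingertip (202,240) lines up with the key (206,228), and the right one (305,240) stands over the lane (cols 258–330). The cube is still seated at (308,152). Pressing now.

To row units: 0.031 m / 0.75 = 0.0413, 0.029 m / 0.75 = 0.0387.

Request:
jog_arm:
  segments:
    - [[0,0,0,0,0,0.016,0.05],[0,0,0,0,0,0.0267,0.05],[0,0,0,0,0,0.0333,0.05],[0,0,0,0,0,0.0387,0.05],[0,0,0,0,0,0.0413,0.05],[0,0,0,0,0,0.0413,0.05],[0,0,0,0,0,0.0413,0.05]]

```text
clock: 3.55
eef_pos: [0.4825, -0.0787, 0.0316]
tool_rot: [0.844, 0.536, -0.0, 0.0]
ft_force: [-3.6, -0.8, 14.3]
grip_width: 0.0499
grasp_force: 8.6
```

Run:
```python
from h import *
cv2.imwrite('pics/w4.png',bot.camera('wrist')[:,:,::-1]);
```

```text
(no output)
```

View pics/w4.png

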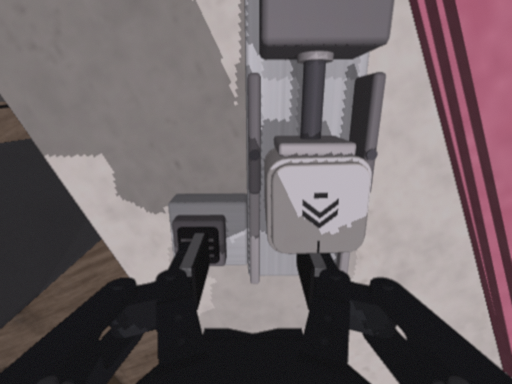

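The cube has popped out, with its front at row ~255 against the right finger. The pusher is extended behind it, and the left finger holds the key at (203,240). 14 N is more than the 5.5 N spring, so the key is on its stop. I'll hold briefly to confirm it's still, then hand in.

Request:
jog_arm:
  segments:
    - [[0,0,0,0,0,0,0.05],[0,0,0,0,0,0,0.05],[0,0,0,0,0,0,0.05],[0,0,0,0,0,0,0.05]]

```text
clock: 4.1
eef_pos: [0.4826, -0.0787, 0.0316]
tool_rot: [0.844, 0.536, 0.0, 0.0]
ft_force: [-4.4, -0.8, 13.9]
grip_width: 0.0503
grasp_force: 8.6
```

Run:
```python
from h import *
a=cv2.imread('pics/w4.png').astype(int); b=bot.camera('wrist')[:,:,::-1].astype(int)
d=np.abs(a-b).max(2)[100:260,170:380]; m=(d>40).mean(); print('changed',m)
if m<.02: print(bot.job_done())
```

```text
changed 0.0
the job is handed in; nothing more can be done
None
```

The job is handed in: one finger holds the eject key fully down, the cube popped out and stands still in the lane against the other finger, and nothing else was touched (about 4 s of the 35 s used).

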